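# Close the red bottle in the workshop fluid rack

### The job

The red cap of one of the three fluid bottles in the yellow desk rack was left loose: screw it fully shut, clockwise, and let go of it. Leave the yellow cap shut, and leave the blue cap loose as it is, because that bottle is still to be topped up.

Things in the scene. Friction and masses are not known exactly. Their poses are not given: they have to be found in the camera images.
- red_cap_grip (a point): Middle of the red cap's upright grip bar, on the cap's turning axis, about 170 mm above the desk. Bar: 44 mm long, 14 mm thick, standing 28 mm high on a disc 48 mm wide, 14 mm thick; this point is 14 mm above the disc's top, 14 mm below the bar's top. Turns with the cap: x axis level along the bar to its white end, y across its thickness, z up.
- red_cap (a joint): Turn of the red cap, rad: 0 = shut at a stop, positive = unscrewed, anticlockwise from above (range 0 to 2.0). Starts 0.8 to 1.3. Captive: turns without rising or sinking, stays where left, needs about 0.08 N m. Shut, the bar's white end points at the black tick on the shoulder of its fixed bottle (72 mm wide, turned at random).
- yellow_cap (a joint): Turn of the yellow cap, same shape and meaning; starts shut, at 0 to 0.03, and is to stay so. The three bottles are alike but for the colour of cap and band, stand in any order in one row about 114 mm apart, caps at one height.
- blue_cap (a joint): Turn of the blue cap, same shape and meaning; it starts loose, 0.85 to 1.0 open, and is to stay so.

How it is judged (in metres and radians):
At the end, for the whole second after the job is handed in: The red cap is within 0.17 rad (10 degrees) of fully shut and let go; the yellow cap is still within 0.17 rad of shut; the blue cap is still 0.7 to 1.15 rad open (value of joint each of red_cap, yellow_cap below 0.17 rad and value of joint blue_cap between 0.7 and 1.15 rad); the robot touches nothing.
It fails at once if the yellow cap is unscrewed by more than 0.17 rad (value of joint yellow_cap above 0.17 rad).
It fails at once if the blue cap is turned out of 0.7 to 1.15 rad (value of joint blue_cap below 0.7 rad or value of joint blue_cap above 1.15 rad).
It also fails if it takes over 32 s, if anything falls off the work surface, if the arm or the gripper's body presses on something with over 40 N, if the wrist force passes 120 N, or if a joint passes its speed limit or range.

### The arm

A 7-joint arm with a two-finger parallel gripper is mounted at the origin on the work surface. World frame = base frame: x ahead of the robot, y to its left, z up, the work surface at z = 0. Lengths are in mm, angles in rad, forces in N, time in s.
With the tool pointing down it reaches from about 425 to 875 mm from the base axis. Payload 4.7 kg.
Tool frame: the origin (TCP) lies midway between the tips of the shut fingers; the grasp point (between the pads) lies manip.pinch_z behind it (manip.pinch_z is the distance from the TCP to the grasp point, in mm); z points along the fingers, y is the direction in which the jaws open and shut (so a half turn about z gives the same grasp; the last joint's range is limited). The gripper opens to 87 mm and grips with 3 to 60 N. Pads are 19 mm wide; open, the fingers measure 117 mm over their backs; the gripper's body (75 mm by 190 mm) begins 51 mm behind the grasp point.
Start: joints at [0.014, 0.321, -0.07, 1.45, 0.023, 1.371, -0.057], TCP at [650.02, -0.025, 222.587] pointing down, gripper open.
Joint ranges: [-2.86, 2.86], [-0.3, 2.09], [-1.38, 1.24], [0.06, 2.45], [-1.56, 4.7], [0.09, 2.05], [-2.69, 2.69]. Speed limits (rad/s): [2.57, 2.57, 3.14, 3.14, 3.14, 3.14, 3.14].

### API

Orientations are given as a rotation vector (axis times angle).
In Python, from cell import manip gives the robot as it stands.
- The arm moves only by the tool step_arm, never from a script. Its argument "moves" is one flat list of numbers, 5 for each row, row after row: the closure, from -1 (fully open) to 1 (shut), then the shift along the tool's x, y, z in mm, then the turn about the tool's z in rad. A call has exactly 8 rows; each row is the pose to reach, as a shift and turn from the pose measured when the call began, along the tool's axes at that moment; what a row does not reach only later rows make up. A row lasts 1/12 s, in which the tool goes at most 41.7 mm and 7.16 degrees, less where a joint would pass 70% of its speed; a pose out of reach is approached as far as the arm can. A call with a gripper value outside its range is refused whole. The fingers move at their own pace and stop on an object; "grip_force" is the grip in N (left out, the last holds). Time passes only in rows, so rows that repeat a pose let the fingers close, or fill a call up. It gives the time, the measured TCP pose, the force and the opening at its end, in the units of the state.
- manip.get_obs(): the state, without advancing time (a new reading comes with each control period).
- manip.get_image(name): name is "scene" or "side" or "wrist"; returns a dict with "frame" (420x560x3 uint8, blue, green, red), "depth" (420x560 float32, mm along the optical axis (not along the pixel's ray), 0 where there is no reading), "camera_matrix" (3x3 intrinsics, pixels), "rvec" (rotation vector, rad) and "tvec" (3), from world to camera coordinates, as OpenCV has them; the wrist camera has in their place "T_tool_cam" (4x4, takes a point from camera to tool coordinates, whose origin is the TCP and whose axes are the flange's). Camera axes: x right, y down, z forward; pixel columns grow to the right and rows downward; lengths in mm; the calibration is good to about 2 mm. A picture is of the moment at which its call begins: read the wrist's pose just before it.
- manip.sign_off(): hands the job in, once; it reports no verdict.
Trained networks look in a picture, given as the dict that the camera call returned (one of the last four; its "shot" number tells which), for a name from the list of things; names that differ only in an ending like _2 or _b are one class to them, and where a whole thing is asked for, a point or a joint stands for the part that bears it (a point fixed in the world has none). Each returns a list of dicts, best first, with "score" (0 to 1); they miss things now and then, are a little off and sometimes report something else, mostly with a low value. They report only what shows in the picture. A call takes as long as a camera call.
- manip.find_in(name, picture): "uv" ([column, row] in pixels, amid what is visible of it).
- manip.pinpoint(name, picture): "uv" ([column, row] in pixels: a listed point, or the origin of a listed thing).
The state is a dict: "time": time; "joints": joint angles; "joint_velocities": joint speeds; "tau": joint torques, N m; "eef_pos": TCP position; "orientation": TCP orientation; "wrist_force": force on the tool from outside, world axes, zero at the start; "torque": the same for the moment, N m; "width": finger opening in mm.
Only numpy, scipy, OpenCV 4.12 (cv2) and the standard library are available. Lean on these libraries where they do the work, as an engineer would, in place of code of your own. Each camera call takes 0.05 s, during which the arm holds its last target.

## Working session

There is one attempt and no reset: what is moved stays moved. The work goes in short steps, Python scripts to look and compute and a tool call to move; the robot and the scene stay as the last step left them, time stands still between calls to the robot, and variables do not carry over. Pictures are saved under pics/ and viewed, and the job is handed in when it is done.

Besides the shell and the picture viewer there is one more tool, called after "Emit:" as name(argument=value, ...) on one line, values as JSON. step_arm: Moves the arm, as the interface text tells. Its arguments: {"type":"object","properties":{"moves":{"type":"array"},"grip_force":{"type":"number"}},"required":["moves"]}

```bash
ls; mkdir -p pics; cat > h.py <<'E'
import numpy as np, cv2
from cell import manip
from scipy.spatial.transform import Rotation as R
def world(p,uv,obs=None,z=None,d=None):
    K=p["camera_matrix"]; u,v=uv
    ray=np.linalg.inv(K)@np.array([u,v,1.0])
    if "rvec" in p:
        Rm=cv2.Rodrigues(np.array(p["rvec"]))[0]; t=np.array(p["tvec"]).reshape(3)
        Rw=Rm.T; o=-Rm.T@t
    else:
        T=np.array(p["T_tool_cam"]); Rt=R.from_rotvec(obs["orientation"]).as_matrix()
        Rw=Rt@T[:3,:3]; o=Rt@T[:3,3]+np.array(obs["eef_pos"])
    dr=Rw@ray
    if z is not None: return o+dr*(z-o[2])/dr[2]
    if d is None: d=p["depth"][int(round(v)),int(round(u))]
    return o+dr*d
E
python3 - <<'E'
from h import *
o=manip.get_obs(); print(o, manip.pinch_z)
for n in ["scene","wrist"]:
    p=manip.get_image(n); cv2.imwrite(f"pics/{n}0.png",p["frame"])
    for k in ["red_cap_grip","red_cap","yellow_cap","blue_cap"]:
        for f in ("find_in","pinpoint"):
            try: r=getattr(manip,f)(k,p)
            except Exception as e: print(n,k,f,e); continue
            for x in r[:2]: print(n,k,f,np.round(x["uv"],1),round(x["score"],2),world(p,x["uv"],o).round(1),world(p,x["uv"],o,z=170).round(1))
E
```

```text
pics
{'time': 0.0, 'joints': array([ 0.01409286,  0.32180714, -0.07006391,  1.45165293,  0.02261645,
        1.37080804, -0.05685748]), 'joint_velocities': array([-2.85307704e-04,  1.89565393e-03, -1.05540862e-03, -5.67289897e-04,
        2.15479150e-04, -3.77732828e-05, -4.30224082e-05]), 'tau': array([-2.58547143e-04, -4.91284704e+01, -4.03903294e-01, -3.12526345e+01,
       -6.40594075e-02,  4.37659642e-02,  1.61017233e-04]), 'eef_pos': array([ 6.49452569e+02, -6.44021580e-02,  2.21482740e+02]), 'orientation': array([-2.22048854, -2.22062901,  0.00222719]), 'wrist_force': array([-0.09388793, -0.87022877, -0.72110514]), 'torque': array([ 0.0056152 , -0.03637727,  0.0165814 ]), 'width': 87.18879697586516} 18.700000000000003
scene red_cap_grip find_in [344.4 212. ] 0.59 [564.7 173.1 165.1] [572.  170.6 170. ]
scene red_cap_grip pinpoint [347.1 206.9] 0.71 [565.1 177.4 176. ] [555.9 180.5 170. ]
scene red_cap find_in [344.4 215.1] 0.77 [562.6 174.3 156.6] [582.  167.8 170. ]
scene red_cap pinpoint it knows: red_cap_grip
scene yellow_cap find_in [228.3 242.7] 0.71 [635.8 -46.6 174.7] [629.4 -46.5 170. ]
scene yellow_cap pinpoint it knows: red_cap_grip
scene blue_cap find_in [293.5 226.1] 0.86 [602.8  69.5 171.6] [600.5  69.9 170. ]
scene blue_cap pinpoint it knows: red_cap_grip
wrist red_cap_grip find_in [198.1 129.9] 0.7 [598.   67.5 176.7] [596.3  67.5 170. ]
wrist red_cap find_in [230.2 253.3] 0.44 [612.2 -30.1 154.1] [614.8 -23.3 170. ]
wrist red_cap pinpoint it knows: red_cap_grip
wrist yellow_cap find_in [227.5 250.5] 0.73 [610.1 -27.8 153.9] [612.9 -21.  170. ]
wrist yellow_cap pinpoint it knows: red_cap_grip
wrist blue_cap find_in [196.9 129.5] 0.59 [598.   67.8 179.9] [595.5  67.8 170. ]
wrist blue_cap pinpoint it knows: red_cap_grip
```

View pics/scene0.png

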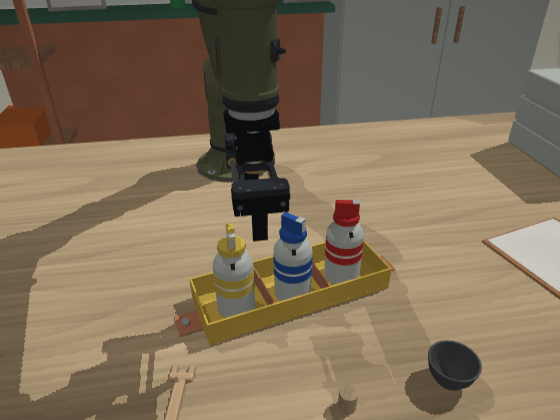

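View pics/wrist0.png

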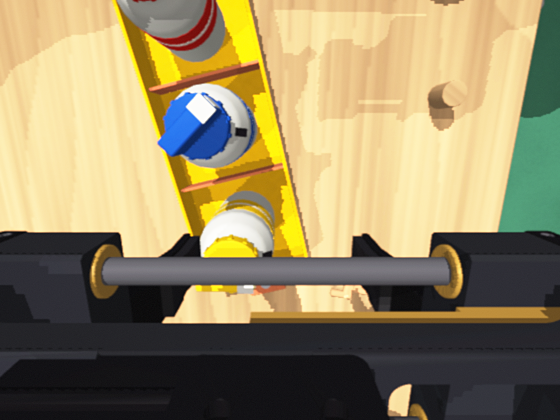

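The scene view shows yellow (228,243), blue (293,226) and red (345,212) caps in a row. In the wrist view red is cut off at the top, so I'm moving over red to measure it.

Emit:
step_arm(moves=[-1, 30, -10, -10, 0, -1, 60, -20, -20, 0, -1, 90, -35, -40, 0, -1, 120, -50, -40, 0, -1, 135, -60, -40, 0, -1, 135, -60, -40, 0, -1, 135, -60, -40, 0, -1, 135, -60, -40, 0])

```text
time: 1.27
eef_pos: [590.5, 133.6, 262.5]
orientation: [2.222, 2.219, -0.001]
wrist_force: [0.5, -1.0, -0.4]
width: 87.3
```

```bash
python3 - <<'E'
from h import *
for n in ["scene","wrist"]:
    o=manip.get_obs(); p=manip.get_image(n); cv2.imwrite(f"pics/{n}1.png",p["frame"])
    np.savez(f"{n}1.npz",**{k:v for k,v in p.items()},pos=o["eef_pos"],ori=o["orientation"])
    for k,f in [("red_cap_grip","pinpoint"),("red_cap","find_in"),("blue_cap","find_in")]:
        for x in getattr(manip,f)(k,p)[:2]: print(n,k,f,np.round(x["uv"],1),round(x["score"],2),world(p,x["uv"],o).round(1),world(p,x["uv"],o,z=170).round(1))
print(o["time"],o["eef_pos"],o["orientation"],o["joints"].round(2))
E
```

```text
scene red_cap_grip pinpoint [345.3 206.6] 0.88 [563.9 174.3 176.3] [554.3 177.5 170. ]
scene red_cap find_in [348.8 210.6] 0.9 [565.3 181.2 167.6] [568.8 180.  170. ]
scene blue_cap find_in [293. 226.] 0.59 [601.   68.9 170.7] [600.   69.1 170. ]
wrist red_cap_grip pinpoint [237.7 157. ] 0.97 [560.7 180.3 183.5] [559.  179.1 170. ]
wrist red_cap find_in [239.  155.7] 0.89 [561.8 181.3 183.5] [560.2 180.2 170. ]
wrist blue_cap find_in [273.5 253.8] 0.89 [588.3  85.7 154.8] [588.5  92.2 170. ]
1.4667 [590.54715875 133.34758096 262.26186185] [ 2.22409782e+00  2.21847816e+00 -8.84838046e-04] [-0.14  0.22 -0.15  1.5   0.03  1.42 -0.29]
```

View pics/wrist1.png

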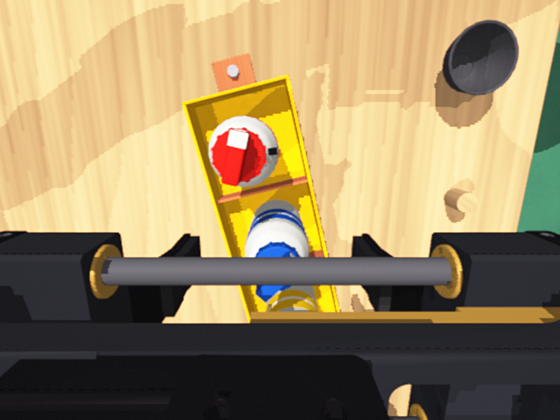

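Red cap at (238,157), its white end pointing up the image (238,137), and the tick on the right at (272,152). Next: fit the bar and tick from the depth.

```bash
python3 - <<'E'
from h import *
p=dict(np.load("wrist1.npz",allow_pickle=True)); o=dict(eef_pos=p["pos"],orientation=p["ori"])
d=p["depth"];f=p["frame"].astype(int)
vv,uu=np.mgrid[100:220,190:300]; vv=vv.ravel();uu=uu.ravel()
W=np.array([world(p,(u,v),o) for u,v in zip(uu,vv)]); C=f[vv,uu]
top=(W[:,2]>178)&(W[:,2]<190)
P=W[top]; r=cv2.minAreaRect(P[:,:2].astype(np.float32)); print(top.sum(),P[:,2].mean(),r)
wh=top&(C.min(1)>150); rd=top&(C[:,2]>120)&(C[:,0]<80)
c=np.array(r[0]); w=W[wh][:,:2].mean(0)-c; print("white",wh.sum(),w,np.degrees(np.arctan2(w[1],w[0])),"red",W[rd][:,:2].mean(0)-c)
dm=W[(W[:,2]>150)&(W[:,2]<160)]; print("disc",len(dm),dm.mean(0),cv2.minEnclosingCircle(dm[:,:2].astype(np.float32)))
tk=(C.max(1)<60)&(uu>262)&(uu<285)&(vv>140)&(vv<165); t=W[tk].mean(0); print("tick",tk.sum(),t,np.degrees(np.arctan2(t[1]-c[1],t[0]-c[0])))
cv2.imwrite("pics/crop1.png",cv2.resize(p["frame"][90:230,170:320],None,fx=4,fy=4,interpolation=0))
E
```

```text
1001 183.01593823587106 ((557.122314453125, 179.48020935058594), (44.71332550048828, 14.58884048461914), 76.6119155883789)
white 325 [ 3.80615428 15.05173303] 75.80901467071634 red [-1.07026008 -6.3208777 ]
disc 1310 [559.21345999 179.67690346 154.89904411] ((557.052734375, 179.21389770507812), 25.086130142211914)
tick 51 [587.65679045 181.13055653 128.0748541 ] 3.093749289016407
```

View pics/crop1.png

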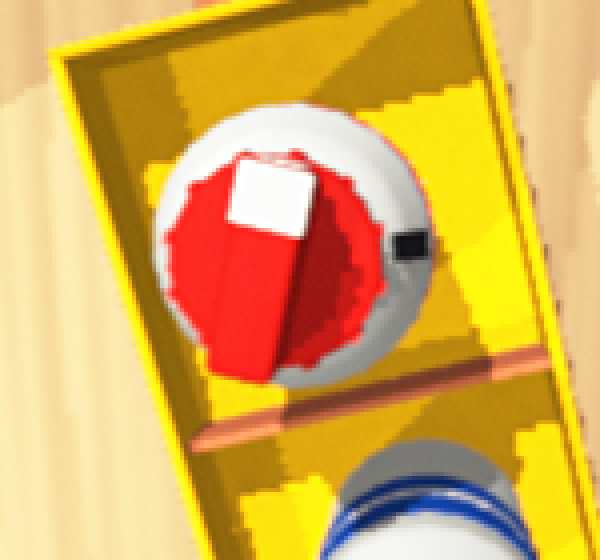

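Bar fit: 44.7×14.6 mm, centre (557.1,179.4), angle 76.6°, disc centre agrees. The tick is at 3.1°, so 73.5° (1.28 rad) remains clockwise. For the grasp: turn +0.23, x +46, y −33.5, down 101.

Emit:
step_arm(moves=[-1, 23, -17, 0, 0.1, -1, 46, -33.5, 15, 0.2, -1, 46, -33.5, 40, 0.23, -0.5, 46, -33.5, 65, 0.23, -0.4, 46, -33.5, 85, 0.23, -0.4, 46, -33.5, 101, 0.23, -0.4, 46, -33.5, 101, 0.23, -0.4, 46, -33.5, 101, 0.23], grip_force=20)

```text
time: 2.33
eef_pos: [556.3, 180.2, 160.9]
orientation: [-2.462, -1.95, 0.003]
wrist_force: [-0.3, 0.1, 0.4]
width: 64.3
```

```bash
python3 - <<'E'
from h import *
o=manip.get_obs()
M=R.from_rotvec(o["orientation"]).as_matrix(); print(o["eef_pos"],np.degrees(np.arctan2(M[1,1],M[0,1])),o["joints"].round(2),o["wrist_force"].round(1),o["width"])
E
```

```text
[556.30271504 180.19528207 160.88573551] -13.23665611043595 [-0.21  0.23 -0.17  1.69  0.04  1.22 -0.62] [-0.3  0.1  0.4] 64.33244053864682
```

Emit:
step_arm(moves=[1, 0, 0.5, 0, 0, 1, 0, 0.5, 0, 0, 1, 0, 0.5, 0, 0, 1, 0, 0.5, 0, 0, 1, 0, 0.5, 0, 0, 1, 0, 0.5, 0, 0, 1, 0, 0.5, 0, 0, 1, 0, 0.5, 0, 0], grip_force=25)

```text
time: 3.0
eef_pos: [556.8, 180.1, 160.9]
orientation: [-2.462, -1.95, 0.003]
wrist_force: [-0.1, -0.7, 0.8]
width: 15.8
```

Emit:
step_arm(moves=[1, 0, 0, 0, 0, 1, 0, 0, 0, 0, 1, 0, 0, 0, 0.08, 1, 0, 0, 0, 0.18, 1, 0, 0, 0, 0.28, 1, 0, 0, 0, 0.38, 1, 0, 0, 0, 0.48, 1, 0, 0, 0, 0.55])

```text
time: 3.67
eef_pos: [557.5, 179.9, 161.0]
orientation: [2.902, 1.201, -0.001]
wrist_force: [3.2, -0.2, -1.6]
width: 14.1
```

```bash
python3 - <<'E'
from h import *
o=manip.get_obs()
M=R.from_rotvec(o["orientation"]).as_matrix(); print(o["eef_pos"],np.degrees(np.arctan2(M[1,1],M[0,1])),o["joints"].round(2),o["wrist_force"].round(1),o["torque"].round(2),o["width"])
E
```

```text
[557.54941884 179.85117108 160.99113547] -45.02316353772423 [-0.26  0.23 -0.11  1.69  0.03  1.22 -1.16] [ 3.2 -0.2 -1.6] [-0.   -0.59  0.07] 14.064732801518659
```

Gripped (14.1 mm) and turning. About 0.73 rad to go; I'm commanding slightly past to reach the stop.

Emit:
step_arm(moves=[1, 0, 0, 0, 0.1, 1, 0, 0, 0, 0.2, 1, 0, 0, 0, 0.3, 1, 0, 0, 0, 0.4, 1, 0, 0, 0, 0.5, 1, 0, 0, 0, 0.6, 1, 0, 0, 0, 0.67, 1, 0, 0, 0, 0.67])

```text
time: 4.33
eef_pos: [557.7, 179.6, 161.0]
orientation: [3.136, 0.177, -0.0]
wrist_force: [1.8, 0.0, -1.2]
width: 13.9
```

Emit:
step_arm(moves=[1, 0, 0, 0, 0.03, 1, 0, 0, 0, 0.06, 1, 0, 0, 0, 0.09, 1, 0, 0, 0, 0.11, 1, 0, 0, 0, 0.11, 1, 0, 0, 0, 0.11, 1, 0, 0, 0, 0.11, 1, 0, 0, 0, 0.11])

```text
time: 5.0
eef_pos: [557.6, 179.6, 161.0]
orientation: [3.14, 0.006, -0.0]
wrist_force: [0.5, -0.9, 1.2]
width: 14.3
```

```bash
python3 - <<'E'
from h import *
o=manip.get_obs()
M=R.from_rotvec(o["orientation"]).as_matrix(); print(o["eef_pos"],np.degrees(np.arctan2(M[1,1],M[0,1])),o["joints"].round(2),o["wrist_force"].round(1),o["torque"].round(2),o["width"])
E
```

```text
[557.62211222 179.55546614 161.02274608] -89.76950184748216 [-0.33  0.22 -0.03  1.7   0.01  1.22 -1.93] [ 0.5 -0.9  1.2] [-0.16  0.01  0.71] 14.251077658220803
```

Moment about z rose from 0.07 to 0.71 N m, so it's against the stop. Releasing and rising.

Emit:
step_arm(moves=[-0.4, 0, 0, 0, 0, -0.4, 0, 0, 0, 0, -0.4, 0, 0, 0, 0, -0.4, 0, 0, 0, 0, -0.4, 0, 0, 0, 0, -0.4, 0, 0, -10, 0, -0.4, 0, 0, -30, 0, -0.4, 0, 0, -60, 0])

```text
time: 5.67
eef_pos: [555.9, 179.1, 219.6]
orientation: [3.139, 0.006, -0.008]
wrist_force: [0.3, 1.1, -0.5]
width: 57.8
```

Emit:
step_arm(moves=[-0.4, 0, 0, -20, -0.1, -0.4, -15, 0, -40, -0.2, -0.4, -30, 0, -40, -0.3, -0.4, -50, 0, -40, -0.4, -0.4, -60, 0, -40, -0.4, -0.4, -60, 0, -40, -0.4, -0.4, -60, 0, -40, -0.4, -0.4, -60, 0, -40, -0.4])

```text
time: 6.33
eef_pos: [496.9, 178.7, 260.0]
orientation: [3.077, 0.626, -0.008]
wrist_force: [0.1, 0.5, -0.3]
width: 60.8
```

```bash
python3 - <<'E'
from h import *
for n in ["scene","wrist"]:
    o=manip.get_obs(); p=manip.get_image(n)
    cv2.imwrite(f"pics/{n}2.png",p["frame"])
    if n=="scene": cv2.imwrite("pics/scene2c.png",cv2.resize(p["frame"][180:320,180:390],None,fx=3.5,fy=3.5))
np.savez("wrist2.npz",**p,pos=o["eef_pos"],ori=o["orientation"])
print(o["time"],o["eef_pos"],o["wrist_force"])
print(manip.pinpoint("red_cap_grip",p))
E
```

```text
6.3833 [496.9130472  178.67982094 259.79746682] [-2.68267803e-04  1.04070795e+00  1.37728874e-01]
[{'uv': [304.2, 147.1], 'score': 0.9}]
```

View pics/wrist2.png

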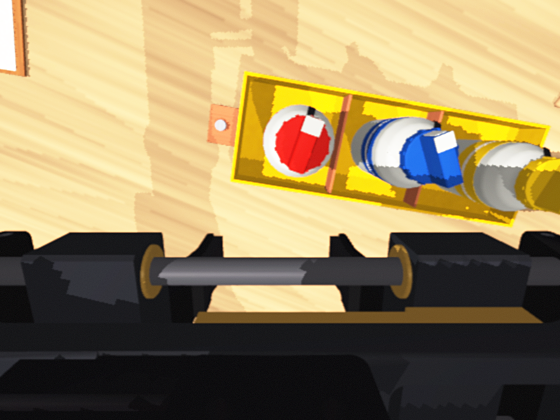

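View pics/scene2c.png

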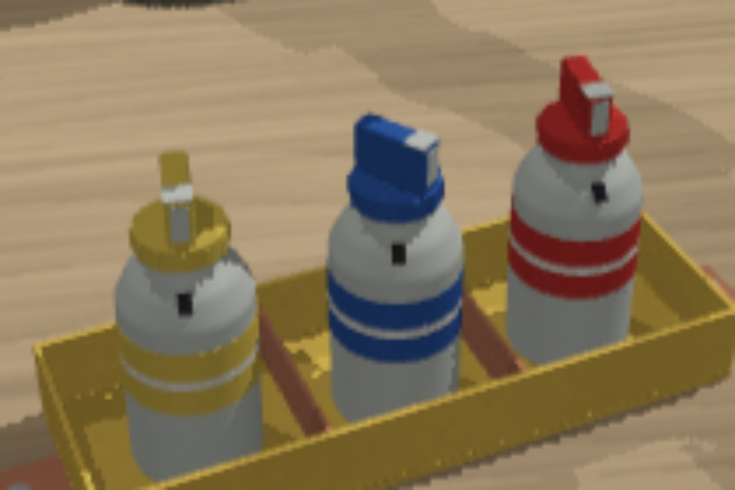

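The red bar's white end (313,124) now lines up with the tick (311,112). Yellow and blue look untouched. A numeric check comes next.

```bash
python3 - <<'E'
from h import *
p=dict(np.load("wrist2.npz",allow_pickle=True)); o=dict(eef_pos=p["pos"],orientation=p["ori"])
f=p["frame"].astype(int)
vv,uu=np.mgrid[95:185,255:340]; vv=vv.ravel();uu=uu.ravel()
W=np.array([world(p,(u,v),o) for u,v in zip(uu,vv)]); C=f[vv,uu]
top=(W[:,2]>178)&(W[:,2]<190)
r=cv2.minAreaRect(W[top][:,:2].astype(np.float32)); c=np.array(r[0]); print(r)
w=W[top&(C.min(1)>150)][:,:2].mean(0)-c; print("white",np.degrees(np.arctan2(w[1],w[0])))
tk=(C.max(1)<60)&(uu>302)&(uu<320)&(vv>102)&(vv<120); t=W[tk].mean(0); print("tick",tk.sum(),t,np.degrees(np.arctan2(t[1]-c[1],t[0]-c[0])))
E
```

```text
((557.6351928710938, 179.4857940673828), (44.529754638671875, 14.533361434936523), 3.3808751106262207)
white 3.6816531720708494
tick 44 [587.44147099 181.35637462 128.19083278] 3.5910553843179027
```

Bar 3.4°, tick 3.6°: shut. Handing in.

```bash
python3 - <<'E'
from cell import manip
print(manip.sign_off())
E
```

```text
the job is handed in; nothing more can be done
None
```

The red cap is screwed fully shut and let go, and the job was handed in at about 6.4 s of the 32 s allowed. No verdict is reported.

- **Red cap:** I gripped its bar at 25 N and turned it about 1.28 rad clockwise until the moment at the wrist rose from 0.07 to about 0.7 N m at the stop. I then opened the fingers and backed clear. In the last wrist picture the bar points at 3.4° and the tick at 3.6°, so it is shut to within measurement error.
- **Yellow and blue caps:** the arm never gripped either one. I checked them only by eye: yellow's white end is still at its tick, and blue is still open. I did not measure their angles.
- **Robot:** the gripper is open and clear, with the tool tip at 260 mm height and wrist force about 1 N.

No check failed. The networks mislabelled caps in the first wrist picture, where red was mostly out of view. I used the later pictures and depth fits instead.

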